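# Close and clip the handpiece case

### The arm

A 6-joint arm with a two-finger parallel gripper is mounted at the origin on the work surface. World frame = base frame: x ahead of the robot, y to its left, z up, the work surface at z = 0. Lengths are in m, angles in rad, forces in N, time in s.
With the tool pointing down it reaches from about 0.35 to 0.775 m from the base axis. Payload 7.3 kg.
Tool frame: the origin (TCP) lies at the centre of the arm's flange, where the gripper is bolted on; the fingertips stand 178 mm ahead of it and the grasp point (between the pads) lies 159 mm ahead of it; z points along the fingers, y is the line along which they close (so a half turn about z gives the same grasp; the last joint's range is limited). The gripper opens to 92 mm and grips with 3 to 60 N. Pads are 19 mm wide; open, the fingers measure 130 mm over their backs; the gripper's body (75 mm by 190 mm) begins 47 mm behind the grasp point.
Start: joints at [0.954, 0.342, 1.524, -0, 1.275, -0.146], TCP at [0.238, 0.468, 0.405] pointing down, gripper open.
Joint ranges: [-2.53, 2.53], [-0.77, 2.02], [0.04, 2.7], [-1, 4.14], [0.28, 2.66], [-3.11, 3.11]. Speed limits (rad/s): [2.57, 2.57, 3.14, 3.14, 3.14, 3.14].

### API

Orientations are given as [roll, pitch, yaw] about the fixed x, y, z axes, in that order (R = Rz(yaw) Ry(pitch) Rx(roll)).
In Python, from cell import robot gives the robot as it stands.
- The arm moves only by the tool drive_effector, called after ">>>" as a command line: name --argument value ..., lists and objects as JSON in quotes. Schema: {"type":"object","properties":{"rows":{"type":"array","items":{"type":"array","prefixItems":[{"type":"array","items":{"type":"number"},"minItems":3,"maxItems":3},{"type":"array","items":{"type":"number"},"minItems":3,"maxItems":3}],"minItems":2,"maxItems":2},"minItems":1,"maxItems":8},"jaw":{"type":"number"},"grip_force":{"type":"number"},"only":{"type":"string"},"quiet":{"type":"boolean"},"lines":{"type":"string"}},"required":["rows"],"additionalProperties":false}. rows is a list of rows, 1 to 8 of them, each written [[dx, dy, dz], [rx, ry, rz]]: dx, dy, dz in units of 25 mm, then a rotation vector rx, ry, rz in units of 0.2 rad; each row shifts and turns the commanded pose from where the row before left it, along the tool's axes as they then stand; what a row does not reach is not made up. A row lasts 1/12 s, in which the tool goes at most 0.0417 m and 0.125 rad, less where a joint would pass 70% of its speed; a pose out of reach is approached as far as the arm can. jaw is the finger opening in m, set as the call begins (left out keeps the last). The fingers move at their own pace and stop on an object; grip_force is the grip in N (left out, the last holds). Time passes only in rows, so rows that do not move let the fingers close. The tool returns the time, the measured TCP pose, the force, the opening and the grip force at its end. only (a regular expression) keeps the lines of the reply that match it, lines (a string "A,B") keeps lines A to B, and quiet returns only ok. Input that does not fit is refused with a message, and nothing moves.
- robot.observe(): the state, without advancing time (a new reading comes with each control period).
- robot.read_camera(name): name is "scene" or "side" or "wrist"; returns a dict with "image" (480x640x3 uint8, red, green, blue), "fx", "fy", "cx", "cy" (pixels), "pose" (4x4, takes a point from camera to world coordinates). Camera axes: x right, y down, z forward; pixel columns grow to the right and rows downward; lengths in m; the calibration is good to about 2 mm. A picture is of the moment at which its call begins. There is no depth.
- robot.hand_in(): hands the job in; it is judged then, once.
The state is a dict: "time": time; "qpos": joint angles; "qvel": joint speeds; "joint_efforts": joint torques, N m; "tool_pos": TCP position; "tool_rot": TCP orientation; "contact_force": force on the tool from outside, world axes, zero at the start; "torque": the same for the moment, N m; "opening": finger opening in m; "grip_force": force on a finger pad.
Only numpy, scipy, OpenCV 4.12 (cv2) and the standard library are available. Lean on these libraries where they do the work, as an engineer would, in place of code of your own. Each camera call takes 0.05 s, during which the arm holds its last target. There are 200 camera calls.

### The job

The jeweller's handpiece case stands open on the bench: swing its lid down gently, without slamming it, until it is fully shut, and then press the steel clip on its front edge down flat against the front of the case so that its hook sits under the keeper bar. Leave the hammer, the steel bench block and the pliers where they lie.

Things in the scene. Friction and masses are not known exactly. Their poses are not given: they have to be found in the camera images.
- case: Base of the case: open-topped grey plastic box, 120 mm along its x (front to back), 200 mm along y, 60 mm high, black foam inside up to 33 mm. Fixed to the bench. Origin: centre of its underside; its -x face is the front (towards the robot, turned up to 0.45 rad), +x the hinge side.
- keeper (a point): Middle of the steel keeper bar on the front face of the case: 6 mm thick, 64 mm long along y, its axis 44.6 mm above the bench and 6.5 mm out from the face. Axes as the case's.
- lid (a joint): Lid hinge, rad: 0 = fully shut; grows as it opens up and back (1.57 = upright, stop 1.8). Starts at 1.1 to 1.5, leaning a little over the base. The lid is a grey slab 120 x 200 x 12 mm, 0.22 kg; friction in the hinge (0.26 N m) keeps it where it is left, and a few newtons on its outer face push it shut. It has no spring.
- lid_hinge (a point): Middle of the hinge line (along the case's y), at the case's back top rim: 60 mm behind the case's origin, 60.5 mm above the bench. Its axes turn with the lid: -x runs to the free edge, z out of the outer face. The lid's inner face is at z = 0, its outer face at z = 12 mm.
- lid_front (a point): Middle of the lid's free front edge, on the outer face (120 mm from the hinge line). Axes as lid_hinge.
- clip (a joint): Clip hinge, rad: 0 = closed, hanging flat down the case's front, hook under the keeper; grows as it swings out and up; 1.57 = sticking straight out in the plane of the lid; stop 2.2. Starts at 1.5 to 1.9. Friction (0.1 N m) keeps it where it is left. Keep it swung out until the lid is shut: its hook fouls the keeper otherwise.
- clip_pivot (a point): Middle of the clip's hinge pin (along y), 12 mm in front of the lid's front edge; with the lid shut 72 mm in front of the case's origin, 64.5 mm above the bench. The clip is a steel plate 60 mm wide, 50 mm long from the pin, 4 mm thick, with a 6 mm hook rod inside, 26 mm from the pin. Axes turn with the clip: -z runs to its free end, -x is its outer face, the one to press.
- clip_tip (a point): Middle of the clip's free end, 50 mm from the pin.
- hammer: Bystander: ball-peen hammer with a wooden handle, 240 mm long, lying to one side of the case. Origin under its middle.
- bench_block: Bystander: steel block on a rubber base, 90 x 90 x 36 mm, to the other side of the case. Origin: centre of its underside.
- pliers: Bystander: red-handled pliers, 160 mm long, 12 mm thick, lying behind the case. Origin near the middle, on the bench.

How it is judged:
On the way, in this order (a step that is already met when the one before it is completed fails the run):
1. the lid is shut (within 0.03 rad) while the clip is still open (over 0.5 rad) (value of joint lid below 0.03 rad and value of joint clip above 0.5 rad), for 0.2 s.
2. the clip is pressed down (within 0.12 rad) with the lid shut (within 0.03 rad) (value of joint lid below 0.03 rad and value of joint clip below 0.12 rad), for 0.2 s.
At the end, for the whole second after the job is handed in: The lid is shut to within 0.03 rad (4 mm at its front edge) and the clip hangs down the front of the case, within 0.12 rad of closed and at rest, its hook under the keeper bar (all of step 2 and velocity of joint clip between -0.05 and 0.05 rad/s); the robot touches nothing.
It fails at once if the lid slams: it is still turning shut faster than 2.5 rad/s in the last 0.25 rad (value of joint lid below 0.25 rad and velocity of joint lid below -2.5 rad/s).
It fails at once if the hammer is moved more than 25 mm (distance of hammer from where it was at the start of the episode above 0.025 m).
It fails at once if the bench block is moved more than 25 mm (distance of bench_block from where it was at the start of the episode above 0.025 m).
It fails at once if the pliers is moved more than 25 mm (distance of pliers from where it was at the start of the episode above 0.025 m).
It also fails if it takes over 51 s, if anything falls off the work surface, if the arm or the gripper's body presses on something with over 40 N, if the wrist force passes 120 N, or if a joint passes its speed limit or range.

## Working session

There is one attempt and no reset: what is moved stays moved. The work goes in short steps, Python scripts to look and compute and a tool call to move; the robot and the scene stay as the last step left them, time stands still between calls to the robot, and variables do not carry over. Pictures are saved under pics/ and viewed, at most 10 in all, crops included, and the job is handed in when it is done.

```bash
ls; mkdir -p pics; python3 - <<'E'
from cell import robot
import cv2,numpy as np
for n in("scene","side"):
    c=robot.read_camera(n);cv2.imwrite(f"pics/{n}0.png",c["image"][:,:,::-1]);print(n,c["fx"],c["fy"],c["cx"],c["cy"],np.round(c["pose"],4).tolist())
    np.savez(f"{n}0.npz",**c)
print(robot.observe())
E
```

```text
cell.py
pics
scene 514.3081998595471 514.3081998595471 319.8900973045305 242.3708981358007 [[0.7271, 0.5318, -0.4342, 1.1119], [0.6863, -0.5769, 0.4429, -0.4615], [-0.0149, -0.62, -0.7844, 1.0267], [0.0, 0.0, 0.0, 1.0]]
side 543.4087906938445 543.4087906938445 328.154257176164 239.70135738346357 [[0.9286, -0.2266, 0.294, 0.2783], [-0.3708, -0.6011, 0.708, -0.738], [0.0163, -0.7664, -0.6421, 0.7876], [0.0, 0.0, 0.0, 1.0]]
{'time': 0.1, 'qpos': array([ 9.54005376e-01,  3.42631332e-01,  1.52491661e+00,  1.46188033e-05,
        1.27539833e+00, -1.45994053e-01]), 'qvel': array([ 0.00079293, -0.00045609, -0.00247509, -0.00070952,  0.00099491,
        0.00111547]), 'joint_efforts': array([ 1.47183295e-03, -4.32004523e+01, -2.44693261e+01,  7.19401357e-02,
        5.26549341e-02, -8.42827581e-05]), 'tool_pos': array([0.2380425 , 0.46779551, 0.40412727]), 'tool_rot': array([-3.14025548e+00, -2.10749094e-04,  2.67079135e+00]), 'contact_force': array([-0.32093656,  0.16482981,  0.24107466]), 'torque': array([-0.04472807, -0.06171734, -0.01361941]), 'grip_force': 0.0, 'opening': 0.09164641620571409}
```

View pics/scene0.png

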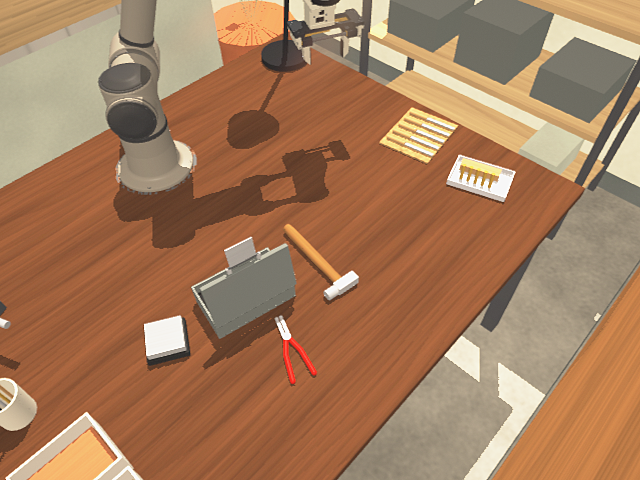

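View pics/side0.png

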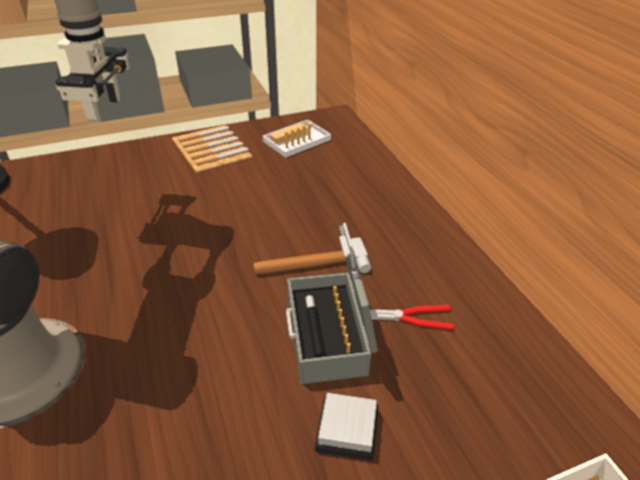

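The scene view shows the lid's outer face at about (190–297, 245–337), the clip at (240,252), the hammer to the +y side, the block at (166,340) and the pliers behind. The side view shows the base at (288–370, 275–383) and the keeper at (290,322). I'll enlarge both.

```bash
python3 - <<'E'
import cv2,numpy as np
a=np.load("scene0.npz")["image"][230:345,185:305,::-1];b=np.load("side0.npz")["image"][215:390,280:385,::-1]
a=cv2.resize(a,None,fx=3.5,fy=3.5,interpolation=cv2.INTER_CUBIC);b=cv2.resize(b,None,fx=3.4,fy=3.4,interpolation=cv2.INTER_CUBIC)
o=np.zeros((600,800,3),np.uint8);o[:a.shape[0],:a.shape[1]]=a;o[:b.shape[0],430:430+b.shape[1]]=b
cv2.imwrite("pics/crop.png",o);print(a.shape,b.shape)
E
```

```text
(402, 420, 3) (595, 357, 3)
```

View pics/crop.png

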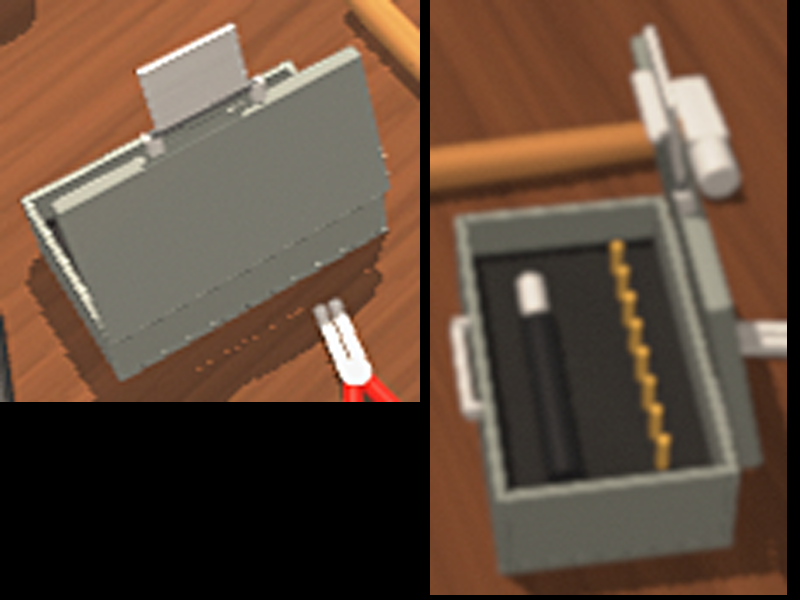

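```bash
cat > fit.py <<'E'
import numpy as np
from scipy.optimize import least_squares
from scipy.spatial.transform import Rotation as R
S={n:np.load(f"{n}0.npz") for n in("scene","side")}
def proj(n,P):
    c=S[n];p=np.linalg.inv(c["pose"])@np.append(P,1);return np.array([c["fx"]*p[0]/p[2]+c["cx"],c["fy"]*p[1]/p[2]+c["cy"]])
def world(p,fr,l):
    l=np.array(l)/1000
    if fr=="clip": # in clip frame: rel pivot, rotates on lid
        l=R.from_euler('y',p[4]).apply(l)+[-.132,0,.004]; fr="lid"
    if fr=="lid": l=R.from_euler('y',p[3]).apply(l)+[.06,0,.0605]
    return R.from_euler('z',p[2]).apply(l)+[p[0],p[1],0]
O=[("scene",100,330,"lid",(0,-100,12)),("scene",387,190,"lid",(0,100,12)),("scene",70,215,"lid",(-120,-100,12)),("scene",361,56,"lid",(-120,100,12)),
("scene",55,203,"lid",(-120,-100,0)),("scene",350,48,"lid",(-120,100,0)),
("scene",122,380,"case",(60,-100,0)),("scene",385,232,"case",(60,100,0)),("scene",25,200,"case",(-60,-100,60)),("scene",293,65,"case",(-60,100,60)),
("scene",138,72,"clip",(0,-30,-50)),("scene",235,25,"clip",(0,30,-50)),
("side",457,217,"case",(-60,100,60)),("side",500,493,"case",(-60,-100,60)),("side",738,470,"case",(60,-100,60)),("side",503,572,"case",(-60,-100,0)),("side",732,545,"case",(60,-100,0)),
("side",730,303,"lid",(-120,-100,12)),("side",707,310,"lid",(-120,-100,0))]
def px(o): return np.array([185+o[1]/3.5,230+o[2]/3.5] if o[0]=="scene" else [280+(o[1]-430)/3.4,215+o[2]/3.4])
f=lambda p:np.concatenate([proj(o[0],world(p,o[3],o[4]))-px(o) for o in O])
r=least_squares(f,[.55,0,0,1.3,1.6],loss="soft_l1");p=r.x
if __name__=="__main__":
    print(np.round(p,4));print(np.round(f(p).reshape(-1,2),1).tolist())
    for n,a in(("lid_front",("lid",(-120,0,12))),("clip_tip",("clip",(0,0,-50))),("hinge",("lid",(0,0,0)))):print(n,np.round(world(p,*a),3))
    q=p.copy();q[3]=0
    print("shut tip",world(q,"clip",(0,0,-50)))
E
python3 fit.py
```

```text
[ 0.5331 -0.1228 -0.2225  1.3715  1.6062]
[[3.6, 5.8], [1.6, 1.0], [-3.7, 0.5], [0.1, 0.2], [-1.8, 0.5], [0.4, -0.5], [-0.3, 1.4], [0.8, 0.4], [-1.3, 0.5], [-1.1, -0.8], [-0.4, 0.7], [-0.9, 0.3], [-0.5, -1.8], [-1.0, 0.7], [0.3, -1.0], [-1.3, -0.8], [-0.3, -1.3], [0.2, -0.9], [-0.6, -1.1]]
lid_front [ 0.58  -0.133  0.181]
clip_tip [ 0.562 -0.129  0.24 ]
hinge [ 0.592 -0.136  0.06 ]
shut tip [ 0.41413473 -0.09588895  0.06626775]
```
Great fit (the -y hinge corner reading was off by a few px; robust).

The model fits both views to about 1 px: case at (0.533, -0.123), yaw -0.2225, lid 1.37, clip 1.61. That lies on the robot's radial line, lid front height 0.181, which agrees with the given sizes. I'll close the fingers, turn the tool so its y is along the case's x, and go behind the lid.

The manual's scale: shifts go in units of 25 mm and turns go in units of 0.2 rad. Converting my numbers, 0.12 rad is 0.6.

>>> drive_effector --rows '[[[0, 0, 0], [0, 0, 0.6]], [[0, 0, 0], [0, 0, 0.6]], [[0, 0, 0], [0, 0, 0.6]], [[0, 0, 0], [0, 0, 0.6]], [[0, 0, 0], [0, 0, 0.6]], [[0, 0, 0], [0, 0, 0.6]], [[0, 0, 0], [0, 0, 0.6]], [[0, 0, 0], [0, 0, 0.6]]]' --jaw 0 --grip_force 10

```text
time: 0.77
tool_pos: [0.2381, 0.4678, 0.4043]
tool_rot: [-3.141, 0.001, 1.705]
contact_force: [0.2, -0.3, 0.2]
opening: 0.0429
grip_force: 0.0
```

>>> drive_effector --rows '[[[0, 0, 0], [0, 0, 0.6]], [[0, 0, 0], [0, 0, 0.6]], [[0, 0, 0], [0, 0, 0.6]], [[0, 0, 0], [0, 0, 0]], [[0, 0, 0], [0, 0, 0]]]'

```text
time: 1.18
tool_pos: [0.2381, 0.4678, 0.4044]
tool_rot: [-3.141, 0.001, 1.354]
contact_force: [-0.3, 0.3, -1.0]
opening: 0.0099
grip_force: 0.0
```

```bash
cat > rel.py <<'E'
from cell import robot
from fit import *
s=robot.observe();t=np.array(s["tool_pos"]);A=R.from_euler('z',p[2])
print("t",s["time"],"case-frame TCP mm",np.round(A.inv().apply(t-[p[0],p[1],0])*1000,1),"rot in case",np.round(s["tool_rot"]-np.array([0,0,p[2]]),3),"F case",np.round(A.inv().apply(s["contact_force"]),1))
E
python3 rel.py
```

```text
t 1.1833 case-frame TCP mm [-418.1  511.   404.4] rot in case [-3.141e+00  1.000e-03  1.577e+00] F case [-0.3  0.3 -1. ]
```

>>> drive_effector --rows '[[[-1, 1.24, 0], [0, 0, 0]], [[-1, 1.24, 0], [0, 0, 0]], [[-1, 1.24, 0], [0, 0, 0]], [[-1, 1.24, 0], [0, 0, 0]], [[-1, 1.24, 0], [0, 0, 0]], [[-1, 1.24, 0], [0, 0, 0]], [[-1, 1.24, 0], [0, 0, 0]], [[-1, 1.24, 0], [0, 0, 0]]]'

```text
time: 1.85
tool_pos: [0.4373, 0.2168, 0.4048]
tool_rot: [3.141, -0.0, 1.355]
contact_force: [0.4, 0.4, 0.5]
opening: 0.0005
grip_force: 0.0
```

>>> drive_effector --rows '[[[-1, 1.24, 0], [0, 0, 0]], [[-1, 1.24, 0], [0, 0, 0]], [[-1, 1.24, 0], [0, 0, 0]], [[-1, 1.24, 0], [0, 0, 0]], [[-1, 1.24, 0], [0, 0, 0]], [[-1, 1.24, 0], [0, 0, 0]], [[-1, 1.24, 0], [0, 0, 0]], [[-1, 1.24, 0], [0, 0, 0]]]'

```text
time: 2.52
tool_pos: [0.6357, -0.0325, 0.4045]
tool_rot: [-3.141, -0.0, 1.355]
contact_force: [1.7, 0.2, 0.7]
opening: 0.0003
grip_force: 0.0
```

>>> drive_effector --rows '[[[-1.24, 1.08, 0], [0, 0, 0]], [[0, 0, 0], [0, 0, 0]], [[0, 0, 0], [0, 0, 0]]]'

```text
time: 2.77
tool_pos: [0.6551, -0.0692, 0.4032]
tool_rot: [-3.14, -0.0, 1.351]
contact_force: [-1.3, -0.2, -0.6]
opening: 0.0005
grip_force: 0.0
```

```bash
python3 rel.py
```

```text
t 2.7667 case-frame TCP mm [107.1  79.2 403.2] rot in case [-3.14  -0.     1.573] F case [-1.3 -0.5 -0.6]
```

>>> drive_effector --rows '[[[0, 0, 1.08], [0, 0, 0]], [[0, 0, 1.08], [0, 0, 0]], [[0, 0, 1.04], [0, 0, 0]], [[0, -0.6, 0], [0, 0, 0]], [[0, -0.4, 0], [0, 0, 0]], [[0, -0.32, 0], [0, 0, 0]], [[0, -0.32, 0], [0, 0, 0]], [[0, -0.28, 0], [0, 0, 0]]]'

```text
time: 3.43
tool_pos: [0.607, -0.055, 0.3251]
tool_rot: [3.14, -0.0, 1.354]
contact_force: [2.4, -0.4, -1.4]
opening: 0.0003
grip_force: 1.1
```

```bash
python3 rel.py
python3 - <<'E'
from cell import robot
import cv2
a,b=[robot.read_camera(n)["image"][y:y+240,x:x+400,::-1] for n,y,x in(("scene",150,100),("side",150,200))]
cv2.imwrite("pics/m1.png",cv2.resize(cv2.vconcat([a,b]),None,fx=1.25,fy=1.25))
E
```

```text
t 3.4333 case-frame TCP mm [ 57.1  82.4 325.1] rot in case [ 3.14  -0.     1.577] F case [ 2.4  0.1 -1.4]
```

View pics/m1.png

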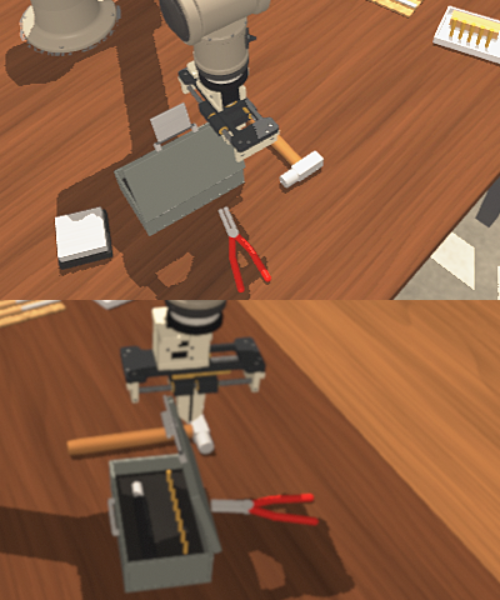

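The fingertip is behind the lid at its +y end, the lid is being pushed, and the gripper body is well clear of the clip (scene panel, about (172,122)). I'll continue along the arc.

>>> drive_effector --rows '[[[0, -0.28, 0.18], [0, 0, 0]], [[0, -0.28, 0.18], [0, 0, 0]], [[0, -0.3, 0.18], [0, 0, 0]], [[0, -0.3, 0.18], [0, 0, 0]], [[0, -0.24, 0.22], [0, 0, 0]], [[0, -0.24, 0.22], [0, 0, 0]], [[0, -0.2, 0.28], [0, 0, 0]], [[0, -0.2, 0.28], [0, 0, 0]]]'

```text
time: 4.2
tool_pos: [0.5574, -0.045, 0.2813]
tool_rot: [3.141, -0.0, 1.351]
contact_force: [0.2, -0.7, 2.4]
opening: 0.0005
grip_force: 1.1
```

```bash
python3 rel.py
```

```text
t 4.2 case-frame TCP mm [  6.6  81.3 281.3] rot in case [ 3.141 -0.     1.574] F case [ 0.3 -0.6  2.4]
```

>>> drive_effector --rows '[[[0, -0.16, 0.28], [0, 0, 0]], [[0, -0.16, 0.28], [0, 0, 0]], [[0, -0.08, 0.24], [0, 0, 0]], [[0, -0.04, 0.2], [0, 0, 0]], [[0, 0, 0.12], [0, 0, 0]], [[0, 0, 0.12], [0, 0, 0]], [[0, 0, 0], [0, 0, 0]], [[0, 0, 0], [0, 0, 0]]]'

```text
time: 4.87
tool_pos: [0.5473, -0.0429, 0.2508]
tool_rot: [3.141, -0.0, 1.351]
contact_force: [-0.5, -0.2, 2.4]
opening: 0.0006
grip_force: 1.1
```

```bash
python3 rel.py
```

```text
t 4.8667 case-frame TCP mm [ -3.7  81.1 250.8] rot in case [ 3.141 -0.     1.573] F case [-0.5 -0.3  2.4]
```

>>> drive_effector --rows '[[[0, 0, 0.04], [0, 0, 0]], [[0, 0, 0.04], [0, 0, 0]], [[0, 0, 0], [0, 0, 0]], [[0, 0, 0], [0, 0, 0]]]'

```text
time: 5.2
tool_pos: [0.5472, -0.0429, 0.2506]
tool_rot: [3.14, 0.0, 1.351]
contact_force: [-5.8, 1.4, 16.4]
opening: 0.0005
grip_force: 8.2
```

```bash
python3 rel.py
```

```text
t 5.2 case-frame TCP mm [ -3.9  81.1 250.6] rot in case [3.14  0.    1.574] F case [-6.   0.1 16.4]
```

Lid seated: 16 N at tip height 72.6 mm, the lid's given top. Next I'll lift and go over the clip.

>>> drive_effector --rows '[[[0, 0, -0.8], [0, 0, 0]], [[0, 0, -0.88], [0, 0, 0]], [[-0.8, -1.28, 0], [0, 0, 0]], [[-0.8, -1.28, 0], [0, 0, 0]], [[-0.8, -1.28, 0], [0, 0, 0]], [[-0.8, -1.28, 0], [0, 0, 0]], [[0, 0, 0], [0, 0, 0]], [[0, 0, 0], [0, 0, 0]]]'

```text
time: 5.87
tool_pos: [0.4038, -0.0935, 0.2909]
tool_rot: [3.141, -0.0, 1.348]
contact_force: [0.8, 1.1, -0.2]
opening: 0.0007
grip_force: 0.0
```

```bash
python3 rel.py
python3 - <<'E'
from cell import robot
import cv2
a,b=[robot.read_camera(n)["image"][y:y+240,x:x+400,::-1] for n,y,x in(("scene",150,100),("side",150,200))]
cv2.imwrite("pics/m2.png",cv2.resize(cv2.vconcat([a,b]),None,fx=1.25,fy=1.25))
E
```

```text
t 5.8667 case-frame TCP mm [-132.6    0.   290.9] rot in case [ 3.141 -0.     1.571] F case [ 0.5  1.2 -0.2]
```

View pics/m2.png

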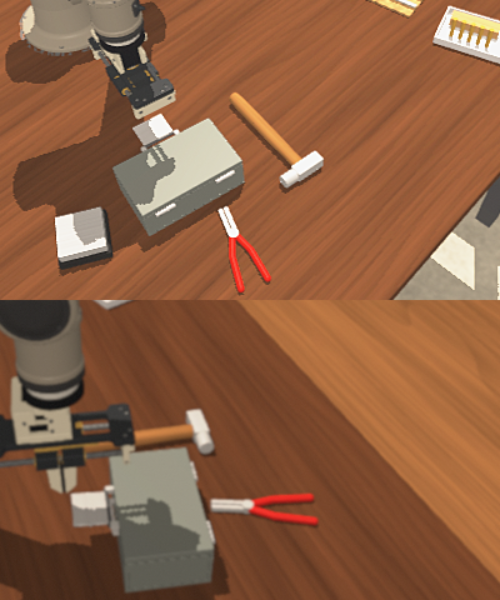

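The lid is shut (side panel) and the clip sticks out in front at about (90,508), with the fingertip above its outer part. Now I'll press down along the arc.

>>> drive_effector --rows '[[[0, 0, 1], [0, 0, 0]], [[0, 0.04, 0.6], [0, 0, 0]], [[0, 0.04, 0.28], [0, 0, 0]], [[0, 0.04, 0.28], [0, 0, 0]], [[0, 0.08, 0.32], [0, 0, 0]], [[0, 0.12, 0.2], [0, 0, 0]], [[0, 0.12, 0.2], [0, 0, 0]], [[0, 0, 0], [0, 0, 0]]]'

```text
time: 6.63
tool_pos: [0.4162, -0.0953, 0.2181]
tool_rot: [-3.141, -0.0, 1.351]
contact_force: [-0.5, 0.2, 0.5]
opening: 0.0006
grip_force: 0.1
```

```bash
python3 rel.py
```

```text
t 6.6333 case-frame TCP mm [-120.1    1.   218.1] rot in case [-3.141 -0.     1.574] F case [-0.5  0.1  0.5]
```

>>> drive_effector --rows '[[[0, 0.2, 0.2], [0, 0, 0]], [[0, 0.2, 0.16], [0, 0, 0]], [[0, 0.2, 0.16], [0, 0, 0]], [[0, 0.2, 0.12], [0, 0, 0]], [[0, 0.16, 0.04], [0, 0, 0]], [[0, 0, 0], [0, 0, 0]]]'

```text
time: 7.13
tool_pos: [0.4398, -0.1009, 0.2015]
tool_rot: [3.141, -0.0, 1.351]
contact_force: [0.3, 0.5, 0.7]
opening: 0.0002
grip_force: 0.0
```

```bash
python3 rel.py
```

```text
t 7.1333 case-frame TCP mm [-95.8   0.8 201.5] rot in case [ 3.141 -0.     1.573] F case [0.2 0.6 0.7]
```

>>> drive_effector --rows '[[[0, 0.08, 0], [0, 0, 0]], [[0, 0.08, 0], [0, 0, 0]], [[0, 0, 0], [0, 0, 0]]]'

```text
time: 7.38
tool_pos: [0.4422, -0.1014, 0.2014]
tool_rot: [-3.139, -0.0, 1.351]
contact_force: [-5.0, -0.4, -0.9]
opening: 0.0003
grip_force: 2.5
```

```bash
python3 rel.py
python3 - <<'E'
from cell import robot
import cv2
a,b=[robot.read_camera(n)["image"][y:y+240,x:x+400,::-1] for n,y,x in(("scene",150,100),("side",150,200))]
cv2.imwrite("pics/m3.png",cv2.resize(cv2.vconcat([a,b]),None,fx=1.25,fy=1.25))
E
```

```text
t 7.3833 case-frame TCP mm [-93.4   0.9 201.4] rot in case [-3.139 -0.     1.573] F case [-4.8 -1.5 -0.9]
```

View pics/m3.png

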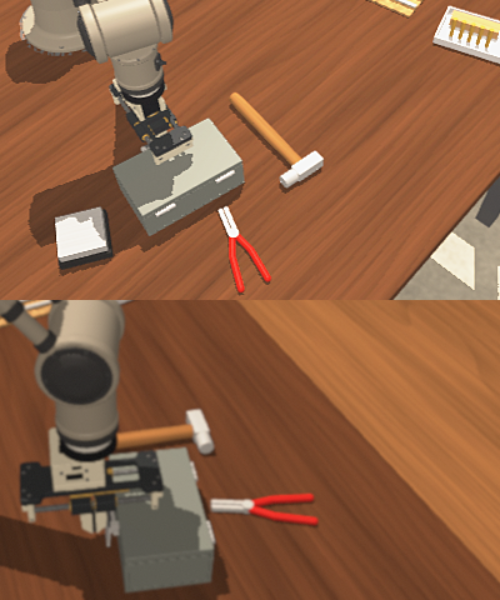

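The clip is folded down behind the finger at about (110,530) in the side panel, with contact just building at 5 N. I'll press firmly in.

>>> drive_effector --rows '[[[0, 0.04, 0], [0, 0, 0]], [[0, 0.04, 0], [0, 0, 0]], [[0, 0.04, 0], [0, 0, 0]], [[0, 0, 0], [0, 0, 0]]]'

```text
time: 7.82
tool_pos: [0.4431, -0.1015, 0.2013]
tool_rot: [-3.133, -0.001, 1.351]
contact_force: [-15.5, -1.2, 7.2]
opening: 0.0006
grip_force: 8.1
```

```bash
python3 rel.py
```

```text
t 7.8167 case-frame TCP mm [-92.5   0.9 201.3] rot in case [-3.133e+00 -1.000e-03  1.574e+00] F case [-14.8  -4.6   7.2]
```

>>> drive_effector --rows '[[[0, 0.04, 0], [0, 0, 0]], [[0, 0.04, 0], [0, 0, 0]], [[0, 0.04, 0], [0, 0, 0]], [[0, 0, 0], [0, 0, 0]], [[0, 0, 0], [0, 0, 0]]]'

```text
time: 8.23
tool_pos: [0.4442, -0.1018, 0.2011]
tool_rot: [-3.127, -0.001, 1.351]
contact_force: [-25.6, 0.1, 15.2]
opening: 0.0004
grip_force: 13.1
```

```bash
python3 rel.py
```

```text
t 8.2333 case-frame TCP mm [-91.4   0.9 201.1] rot in case [-3.127e+00 -1.000e-03  1.574e+00] F case [-25.   -5.5  15.2]
```

>>> drive_effector --rows '[[[0, -0.4, 0], [0, 0, 0]], [[0, -0.8, 0], [0, 0, 0]], [[0, -1.6, 0], [0, 0, 0]], [[0, -1.2, -0.8], [0, 0, 0]], [[0, 0, -1.4], [0, 0, 0]], [[0, 0, -1.6], [0, 0, 0]], [[0, 0, -1.6], [0, 0, 0]], [[0, 0, 0], [0, 0, 0]]]'

```text
time: 8.9
tool_pos: [0.3529, -0.0818, 0.3436]
tool_rot: [3.126, 0.003, 1.351]
contact_force: [1.7, -0.4, 0.2]
opening: 0.0005
grip_force: 0.0
```

```bash
python3 - <<'E'
from cell import robot
import cv2
a=robot.read_camera("scene")["image"][200:350,150:350,::-1];b=robot.read_camera("side")["image"][230:400,240:400,::-1]
f=lambda i:cv2.resize(i,(400,int(400*i.shape[0]/i.shape[1]))); a,b=f(a),f(b)
a=cv2.copyMakeBorder(a,0,b.shape[0]-a.shape[0],0,0,0);cv2.imwrite("pics/m4.png",cv2.hconcat([a,b]))
E
python3 rel.py
```

```text
t 9.0 case-frame TCP mm [-186.1    0.5  338.7] rot in case [3.134e+00 1.000e-03 1.573e+00] F case [-0.9  0.8 -0.5]
```

View pics/m4.png

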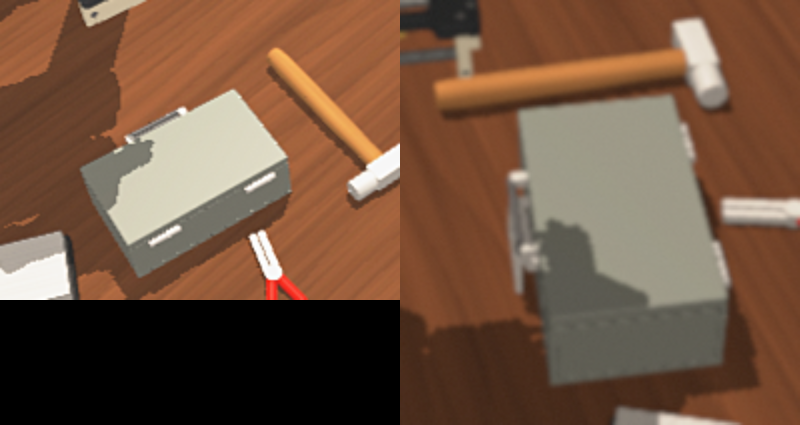

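The lid looks flush. The clip hangs down the front at (518,190–292) in the right panel. I'll check its angle against the model.

```bash
python3 - <<'E'
from fit import *
q=p.copy();q[3]=0
for f in(0,.1,.2,.3,.5):
    q[4]=f;print(f,*[np.round([(a-240)/.4+400,(b-230)/.4]) for y in(-30,30) for a,b in[proj("side",world(q,"clip",(-2,y,-50)))]],*[np.round([(a-150)*2,(b-200)*2]) for y in(-30,30) for a,b in[proj("scene",world(q,"clip",(-2,y,-50)))]])
E
```

```text
0 [519. 290.] [511. 227.] [138. 160.] [183. 137.]
0.1 [512. 290.] [505. 228.] [137. 157.] [181. 134.]
0.2 [505. 290.] [498. 228.] [135. 154.] [179. 131.]
0.3 [499. 290.] [491. 227.] [132. 151.] [177. 128.]
0.5 [486. 287.] [479. 224.] [128. 143.] [173. 121.]
```

Observed corner (518,292) against the predicted (519,290) at 0 rad: the clip is closed. Handing in.

>>> drive_effector --rows '[[[0, 0, 0], [0, 0, 0]], [[0, 0, 0], [0, 0, 0]]]' --quiet true

```text
ok
```

```bash
python3 -c "
from cell import robot
print(robot.hand_in())"
```

```text
the job is handed in; nothing more can be done
None
```

The lid is shut and the clip pressed flat (about 0 rad by the side camera), the bystanders were not touched, and the job was handed in after about 9 s of the 51 s allowed; no verdict was returned.

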